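# Open the twist-lock stone tub

### The job

Two twist-lock tubs of craft stones stand on the table. Open the wider one: turn its lid anticlockwise (seen from above) until its lugs reach the two slots in the rim (an ear on the outside of the rim marks each), lift the lid off, and gently lay it flat, right way up, in the empty white tray. Leave the narrower tub's lid on.

Things in the scene. Friction and masses are not known exactly. Their poses are not given: they have to be found in the camera images.
- wide_tub_lid_grip (a point): Middle, half-way up, of the grip bar on the wide tub's grey lid (disc 100 mm across, loose, 0.12 kg, turns easily). Bar 76 long (this point's x), 16 wide, rising 28 mm from the disc; lid's underside 28 mm below this point. In line with the bar's ends a 14 mm wide lug sticks out to 60 mm from the centre, at first caught under the rim. Bar starts 40 to 72 degrees clockwise of the tub's x line.
- wide_tub: The wider white tub, 134 mm across, 113 high, fixed. Origin: centre of underside, z up. Lid rests on a ledge 100 mm up; its bar stands above the rim. Two slots, floored with black seal, centred on the tub's x and -x (each marked by an 18 mm wide ear sticking out 13 mm): the lid lifts out when its bar is within 14 degrees of that line. Turn anticlockwise from above; a stop prevents going further.
- tray: The empty square white tray, 204 x 204 mm outside, rim 14 mm high and 6 thick, floor 6 mm thick, fixed. Origin at the centre of its underside, x and y along its sides, z up. The lid goes flat on its floor.
- narrow_tub_lid_grip (a point): Middle of the 50 mm grip bar on the lid of the narrower, taller tub (white, 100 mm across, 133 high; lid of the same kind, 66 mm across). To be left on its tub.
Not all that is in view belongs to the job. Leave any purple or turquoise look-alike of the part that bears wide_tub_lid_grip alone.

How it is judged (in metres and radians):
On the way, in this order (a step that is already met when the one before it is completed fails the run):
1. the lid, still seated, is turned until its lugs are at the slots (angle between the x axis of wide_tub_lid_grip and the x axis of wide_tub, either way round below 0.4 rad and z of wide_tub_lid_grip in the frame of wide_tub below 0.14 m and horizontal distance between wide_tub_lid_grip and wide_tub below 0.02 m).
2. the lid is lifted clear of the tub (z of wide_tub_lid_grip in the frame of wide_tub above 0.15 m).
At the end, for the whole second after the job is handed in: The wide tub's lid lies at rest, flat (within 6 degrees) and right way up on the floor of the empty tray (bar centre within 60 mm of the tray's centre and less than 42 mm above the tray's underside); the narrow tub's lid is still on its tub (within 15 mm of its start) (horizontal distance between wide_tub_lid_grip and tray below 0.06 m and z of wide_tub_lid_grip in the frame of tray below 0.042 m and angle between wide_tub_lid_grip's own z axis and vertical below 0.1 rad and linear speed of wide_tub_lid below 0.02 m/s and distance of narrow_tub_lid_grip from where it was at the start of the episode below 0.015 m); the robot touches nothing.
It fails at once if the narrow tub's lid is taken off or shifted by more than 20 mm (distance of narrow_tub_lid_grip from where it was at the start of the episode above 0.02 m).
It fails at once if the wide tub's lid is dropped (falls faster than 0.8 m/s out of the fingers) (linear speed of wide_tub_lid above 0.8 m/s and contact force between the fingers and wide_tub_lid below 0.05 N).
It also fails if it takes over 40 s, if anything falls off the work surface, if the arm or the gripper's body presses on something with over 40 N, if the wrist force passes 120 N, or if a joint passes its speed limit or range.

### The arm

A 6-joint arm with a two-finger parallel gripper is mounted at the origin on the work surface. World frame = base frame: x ahead of the robot, y to its left, z up, the work surface at z = 0. Lengths are in mm, angles in rad, forces in N, time in s.
With the tool pointing down it reaches from about 325 to 850 mm from the base axis. Payload 15.5 kg.
Tool frame: the origin (TCP) lies on the centre line of the jaws, within the pads' length; the fingertips stand 22 mm ahead of it and the grasp point (between the pads) lies 3 mm ahead of it; z points along the fingers, y is the line along which they close (so a half turn about z gives the same grasp; the last joint's range is limited). The gripper opens to 91 mm and grips with 3 to 60 N. Pads are 32 mm wide; open, the fingers measure 118 mm over their backs; the gripper's body (76 mm by 178 mm) begins 60 mm behind the grasp point.
Start: joints at [-1.315, 0.494, 1.345, -0, 1.302, -0.096], TCP at [214.782, -586.937, 235.915] pointing down, gripper open.
Joint ranges: [-2.91, 2.91], [-0.82, 2.16], [0.22, 2.67], [-1.22, 4.37], [0.12, 2.79], [-3.08, 3.08]. Speed limits (rad/s): [1.89, 1.89, 2.57, 3.01, 3.01, 3.01].

### API

Orientations are given as a unit quaternion [x, y, z, w].
In Python, from plant import manip gives the robot as it stands. The module is installed in compiled form; this text tells all that it offers.
- The arm moves only by the tool play_rows, never from a script. Its argument "increments" is a list of rows, each an object of numbers: "gripper": the gripper command: -1 is shut, 1 is fully open, values between are in proportion; "x", "y", "z": the shift along the tool's x, y, z in units of 0.5 m (1.0 is 0.5 m); "yaw": the turn about the tool's z in units of 90 degrees (1.0 is 90 degrees). A call has 1 to 10 rows; each row is the pose to reach, as a shift and turn from the pose commanded when the call began, along the tool's axes at that moment; what a row does not reach only later rows make up. A row lasts 1/8 s, in which the tool goes at most 62.5 mm and 10.7 degrees, less where a joint would pass 70% of its speed; a pose out of reach is approached as far as the arm can. A call with a number of a shift or a turn outside -1 to 1 is refused whole. A call with a gripper value outside its range is refused whole. The fingers move at their own pace and stop on an object; "grip_force" is the grip in N (left out, the last holds). Time passes only in rows, so rows that repeat a pose let the fingers close. It gives the time, the measured TCP pose, the force, the opening and the grip force at its end, in the units of the state.
- manip.get_state(): the state, without advancing time (a new reading comes with each control period).
- manip.grab_frame(name): name is "scene" or "top"; returns the picture (384x512x3 uint8, blue, green, red); there is no depth.
- manip.calibration(name): a dict with "fov_y" (degrees; the focal length in pixels is half the picture's height over the tangent of half this angle, whatever the lens; pixels are square), "cx", "cy" (the principal point, pixels), "D" ([k1, k2, p1, p2, k3] as OpenCV has them; the pictures are not rectified), "pose" (4x4, takes a point from camera to world coordinates). Camera axes: x right, y down, z forward; pixel columns grow to the right and rows downward; lengths in mm; the calibration is good to about 2 mm. A picture is of the moment at which its call begins. calibration takes no time and is no camera call.
- manip.close_job(): hands the job in; it is judged then, once.
Trained networks look in the newest picture that a camera, given by its name, has taken for a name from the list of things; names that differ only in an ending like _2 or _b are one class to them, and where a whole thing is asked for, a point or a joint stands for the part that bears it (a point fixed in the world has none). Each returns a list of dicts, best first, with "p" (0 to 1); they miss things now and then, are a little off and sometimes report something else, mostly with a low value. They report only what shows in the picture. A call takes as long as a camera call. They do not tell look-alikes from the thing itself.
- manip.outline_of(camera, name): "mask" (384x512 bool, what is visible of it) and "bbox" ([left, top, right, bottom] in pixels, round what is visible of it).
- manip.mark_of(camera, name): "point" ([column, row] in pixels: a listed point, or the origin of a listed thing).
The state is a dict: "time_s": time; "joints": joint angles; "joint_vel": joint speeds; "tau": joint torques, N m; "position": TCP position; "tcp_rot": TCP orientation; "contact_force": force on the tool from outside, world axes, zero at the start; "ft_torque": the same for the moment, N m; "finger_gap": finger opening in mm; "finger_force": force on a finger pad.
Only numpy, scipy, OpenCV 4.12 (cv2) and the standard library are available. Lean on these libraries where they do the work, as an engineer would, in place of code of your own. Each camera call takes 0.05 s, during which the arm holds its last target. There are 200 camera calls.

## Working session

There is one attempt and no reset: what is moved stays moved. The work goes in short steps, Python scripts to look and compute and a tool call to move; the robot and the scene stay as the last step left them, time stands still between calls to the robot, and variables do not carry over. Pictures are saved under pics/ and viewed, at most 10 in all, crops included, and the job is handed in when it is done.

Besides the shell and the picture viewer there is one more tool, called as name(argument=value, ...), one argument or row to a line, values as JSON. play_rows: Moves the arm, as the interface text tells. Shifts and turns lie within -1 to 1; 1 stands for 0.5 m of shift or 90 degrees of turn. Its arguments: {"type":"object","properties":{"increments":{"type":"array","items":{"type":"object","properties":{"gripper":{"type":"number"},"x":{"type":"number"},"y":{"type":"number"},"z":{"type":"number"},"yaw":{"type":"number"}}}},"grip_force":{"type":"number"}},"required":["increments"]}

```bash
mkdir -p pics; cat > h.py <<'E'
import numpy as np, cv2
from plant import manip
from scipy.spatial.transform import Rotation as R
def K(n):
    c=manip.calibration(n); f=192/np.tan(np.radians(c["fov_y"])/2)
    return np.array([[f,0,c["cx"]],[0,f,c["cy"]],[0,0,1.]]),np.array(c["D"],float),np.array(c["pose"],float)
def ray(n,p):
    k,D,T=K(n); u=cv2.undistortPoints(np.array([[p]],float),k,D)[0,0]
    return T[:3,3],T[:3,:3]@np.array([u[0],u[1],1.])
def onz(n,p,z):
    o,d=ray(n,p); return o+d*(z-o[2])/d[2]
def tri(ps):
    A=np.zeros((3,3));b=np.zeros(3)
    for n,p in ps:
        o,d=ray(n,p); d=d/np.linalg.norm(d); M=np.eye(3)-np.outer(d,d); A+=M;b+=M@o
    return np.linalg.solve(A,b)
def proj(n,P):
    k,D,T=K(n); r=T[:3,:3].T
    return cv2.projectPoints(np.atleast_2d(np.array(P,float)),cv2.Rodrigues(r)[0],-r@T[:3,3],k,D)[0][:,0]
E
python3 - <<'E'
from h import *
ims=[]
for c in("scene","top"):
    im=manip.grab_frame(c); cv2.imwrite(f"pics/{c}0.png",im)
    print(c,K(c)[2].round(2).tolist())
    for n in("wide_tub_lid_grip","wide_tub","tray","narrow_tub_lid_grip"):
        print(n,[(np.round(m["point"],1).tolist(),round(m["p"],2)) for m in manip.mark_of(c,n)],[(np.round(m["bbox"]).tolist(),round(m["p"],2)) for m in manip.outline_of(c,n)])
E
```

```text
scene [[0.22, 0.62, -0.75, 1290.06], [0.98, -0.13, 0.18, -127.85], [0.01, -0.77, -0.64, 797.46], [0.0, 0.0, 0.0, 1.0]]
wide_tub_lid_grip [([243.6, 211.2], 0.98), ([403.9, 226.1], 0.81), ([320.4, 265.6], 0.62), ([247.0, 182.6], 0.56)] [([223.0, 198.0, 265.0, 235.0], 0.89), ([230.0, 172.0, 261.0, 199.0], 0.65), ([299.0, 250.0, 340.0, 293.0], 0.64), ([385.0, 221.0, 424.0, 251.0], 0.63)]
wide_tub [([244.7, 249.0], 0.6)] [([218.0, 198.0, 272.0, 267.0], 0.72)]
tray [([112.2, 250.1], 0.66)] [([63.0, 213.0, 161.0, 291.0], 0.82)]
narrow_tub_lid_grip [([343.9, 179.4], 0.79)] [([330.0, 173.0, 353.0, 198.0], 0.64)]
top [[-0.0, -0.99, 0.13, 300.67], [-1.0, 0.0, 0.01, 51.75], [-0.01, -0.13, -0.99, 1528.55], [0.0, 0.0, 0.0, 1.0]]
wide_tub_lid_grip [([243.4, 249.1], 0.84), ([260.1, 166.2], 0.72), ([127.4, 161.4], 0.72)] [([228.0, 232.0, 266.0, 269.0], 0.86), ([243.0, 154.0, 278.0, 190.0], 0.77), ([115.0, 144.0, 146.0, 181.0], 0.77), ([195.0, 123.0, 222.0, 164.0], 0.76)]
wide_tub [([261.3, 180.0], 0.73)] [([238.0, 149.0, 287.0, 202.0], 0.69)]
tray [([364.1, 201.6], 0.96)] [([330.0, 162.0, 406.0, 236.0], 0.85)]
narrow_tub_lid_grip [([173.0, 179.6], 0.61)] [([162.0, 173.0, 185.0, 196.0], 0.83)]
```

View pics/top0.png

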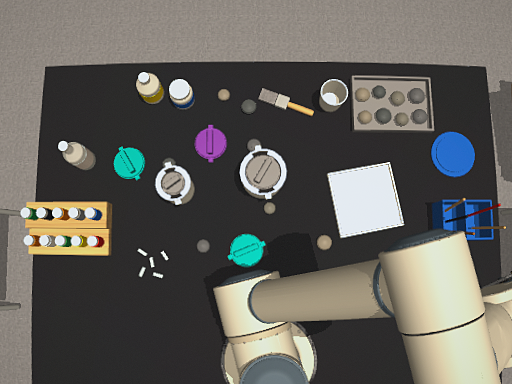

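View pics/scene0.png

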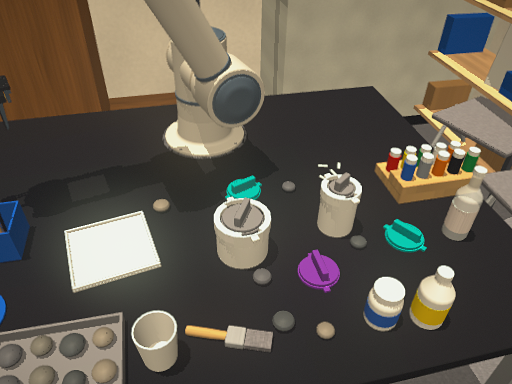

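Candidates for the wide lid, in top-camera pixels:
- Grey lid on the big white tub at (263,171).
- Turquoise at (247,250) and (129,163), and purple at (210,143).
- Grey lid on the narrow tub at (173,183).

The first one fits: it is grey and sits on the wider tub, which has ears. I'll confirm it in a crop.

```bash
python3 - <<'E'
from h import *
a=cv2.imread("pics/top0.png")[140:208,228:300]; b=cv2.imread("pics/scene0.png")[190:274,208:280]
a=cv2.resize(a,(360,340),interpolation=cv2.INTER_CUBIC); b=cv2.resize(b,(360,420),interpolation=cv2.INTER_CUBIC)
o=np.zeros((420,730,3),np.uint8); o[:340,:360]=a; o[:,370:]=b; cv2.imwrite("pics/crop0.png",o)
print("grip",tri([("scene",[243.6,211.2]),("top",[260.1,166.2])]),onz("scene",[243.6,211.2],128),onz("top",[260.1,166.2],128))
print("tub",tri([("scene",[244.7,249]),("top",[261.3,180])]),onz("top",[261.3,180],0),onz("scene",[244.7,249],0))
print("tray",tri([("scene",[112.2,250.1]),("top",[364.1,201.6])]),onz("top",[364.1,201.6],0))
print("narrow",onz("top",[173,179.6],148),onz("scene",[343.9,179.4],148))
E
```

```text
grip [568.81607727  24.18115413 136.93157615] [558.49233384  22.81708085 128.        ] [571.18702817  27.38438319 128.        ]
tub [553.49936284  23.89187613  -5.31416811] [552.1569043   21.63029852   0.        ] [558.80843716  25.24427231   0.        ]
tray [ 484.61084462 -302.05367641   -8.95371155] [ 483.53000532 -299.35211902    0.        ]
narrow [529.77710227 274.10020359 148.        ] [516.43956468 286.12047498 148.        ]
```

View pics/crop0.png

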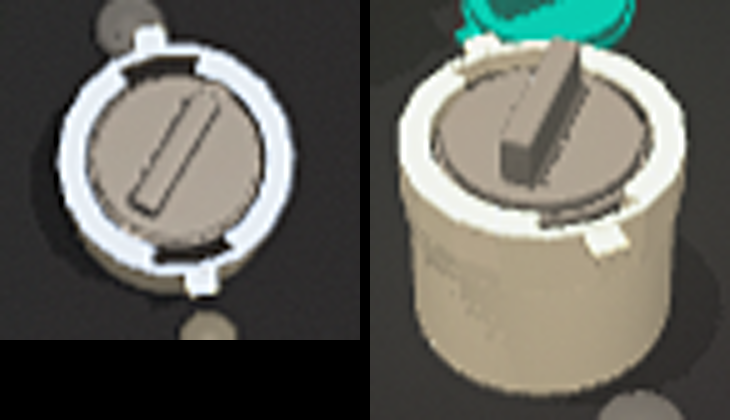

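The crop shows the grey lid on the wide tub. Its bar runs from about (210,97) to (145,207) in the crop, with ears at (151,40) and (202,282). The look-alikes are off to the sides.

```bash
python3 - <<'E'
from h import *
t=lambda x,y:(228+x/5-.4,140+y/5-.4); s=lambda x,y:(208+(x-370)/5-.4,190+y/5-.4)
ang=lambda a,b:np.degrees(np.arctan2(*(b-a)[1::-1]))%180
A=onz("top",t(151,38),113);B=onz("top",t(202,284),113);print("ears",A,B,(A+B)/2,ang(A,B))
A=onz("scene",s(483,45),113);B=onz("scene",s(607,240),113);print("ears sc",A,B,(A+B)/2,ang(A,B))
A=onz("top",t(204,96),142);B=onz("top",t(145,208),142);print("bar",A,B,(A+B)/2,ang(A,B))
A=onz("scene",s(567,42),128+14);B=onz("scene",s(516,143),142);print("bar sc",A,B,(A+B)/2,ang(A,B))
print("rim",onz("top",t(176,158),113))
# tray mask centre/angle at rim height
for c in("top","scene"):
    manip.grab_frame(c)
    m=manip.outline_of(c,"tray")[0]["mask"].astype(np.uint8)
    k=max(cv2.findContours(m,0,1)[0],key=cv2.contourArea)
    P=np.array([onz(c,p.tolist(),12)[:2] for p in k[:,0].astype(float)],np.float32); print("tray",cv2.minAreaRect(P))
s=manip.get_state();print(s["position"],R.from_quat(s["tcp_rot"]).as_matrix().round(4).tolist(),s["finger_gap"],s["time_s"])
E
```

```text
ears [630.48774222  33.53969921 113.        ] [485.80501209   4.84556334 113.        ] [558.14637716  19.19263128 113.        ] 11.21759818942948
ears sc [489.77415815   3.39551141 113.        ] [633.46655007  33.05740225 113.        ] [561.62035411  18.22645683 113.        ] 11.663530109584752
bar [589.8619426    3.91136597 142.        ] [525.38941517  37.72304887 142.        ] [557.62567889  20.81720742 142.        ] 152.3258875662136
bar sc [529.73582824  37.04842657 142.        ] [5.93584940e+02 7.22638678e-03 1.42000000e+02] [561.6603841   18.52782648 142.        ] 149.88041501250996
rim [559.34865521  19.38555769 113.        ]
tray ((490.172607421875, -300.5858154296875), (204.07040405273438, 206.0061492919922), 10.797420501708984)
tray ((494.399169921875, -302.44671630859375), (221.64785766601562, 203.9627685546875), 10.484710693359375)
[ 214.76832397 -586.92888974  235.91951775] [[0.9391, 0.3436, -0.0], [0.3436, -0.9391, 0.0], [0.0, -0.0, -1.0]] 91.09662021724178 1.1
```

play_rows(
  increments=[
    {"x": 0.9, "y": -0.76, "z": 0, "yaw": 0.546, "gripper": 1},
    {"x": 0.9, "y": -0.76, "z": 0, "yaw": 0.546, "gripper": 1},
    {"x": 0.9, "y": -0.76, "z": 0, "yaw": 0.546, "gripper": 1},
    {"x": 0.9, "y": -0.76, "z": 0, "yaw": 0.546, "gripper": 1},
    {"x": 0.9, "y": -0.76, "z": 0, "yaw": 0.546, "gripper": 1},
    {"x": 0.9, "y": -0.76, "z": 0, "yaw": 0.546, "gripper": 1},
    {"x": 0.9, "y": -0.76, "z": 0, "yaw": 0.546, "gripper": 1},
    {"x": 0.9, "y": -0.76, "z": 0, "yaw": 0.546, "gripper": 1},
    {"x": 0.9, "y": -0.76, "z": 0, "yaw": 0.546, "gripper": 1},
    {"x": 0.9, "y": -0.76, "z": 0, "yaw": 0.546, "gripper": 1},
  ],
  grip_force=25,
)

```text
time_s: 2.35
position: [507.8, -73.0, 236.1]
tcp_rot: [0.968, -0.25, 0.0, -0.0]
contact_force: [0.4, -0.7, -0.9]
finger_gap: 91.1
finger_force: 0.0
```

```bash
cat > d.py <<'E'
from h import *
import sys
s=manip.get_state(); r=R.from_quat(s["tcp_rot"]).as_matrix(); p=np.array(s["position"])
print(p.round(1),"x-angle",np.degrees(np.arctan2(r[1,0],r[0,0])).round(2),"gap",s["finger_gap"],"F",np.round(s["contact_force"],1),s["finger_force"],"t",s["time_s"],np.round(s["joints"],2))
if len(sys.argv)>3: print("tool units",(r.T@(np.array(sys.argv[1:4],float)-p)/500).round(4))
E
python3 d.py 560 19.3 140
```

```text
[507.8 -73.  236.1] x-angle -28.95 gap 91.11176567329541 F [ 0.4 -0.7 -0.9] 0.0 t 2.35 [-0.26  0.34  1.62  0.    1.19  1.82]
tool units [ 0.0019 -0.2119  0.1923]
```

play_rows(
  increments=[
    {"x": 0.001, "y": -0.214, "z": 0, "yaw": 0, "gripper": 1},
    {"x": 0.001, "y": -0.214, "z": 0.06, "yaw": 0, "gripper": 1},
    {"x": 0.001, "y": -0.214, "z": 0.11, "yaw": 0, "gripper": 1},
    {"x": 0.001, "y": -0.214, "z": 0.11, "yaw": 0, "gripper": 1},
    {"x": 0.001, "y": -0.214, "z": 0.11, "yaw": 0, "gripper": 1},
  ],
)

```text
time_s: 2.98
position: [559.4, 17.4, 181.9]
tcp_rot: [0.968, -0.251, 0.0, -0.0]
contact_force: [-0.3, -0.1, -0.8]
finger_gap: 91.2
finger_force: 0.0
```

```bash
python3 d.py 560 19.3 140
```

```text
[559.4  17.4 181.9] x-angle -29.07 gap 91.20389658725283 F [-0.3 -0.1 -0.8] 0.0 t 2.975 [-0.08  0.46  1.58 -0.    1.1   2.  ]
tool units [-0.0009 -0.0038  0.0837]
```

play_rows(
  increments=[
    {"x": 0, "y": -0.003, "z": 0.05, "yaw": 0, "gripper": 1},
    {"x": 0, "y": -0.003, "z": 0.082, "yaw": 0, "gripper": 1},
    {"x": 0, "y": -0.003, "z": 0.082, "yaw": 0, "gripper": 0},
    {"x": 0, "y": -0.003, "z": 0.082, "yaw": 0, "gripper": -1},
    {"x": 0, "y": -0.003, "z": 0.082, "yaw": 0, "gripper": -1},
    {"x": 0, "y": -0.003, "z": 0.082, "yaw": 0, "gripper": -1},
    {"x": 0, "y": -0.003, "z": 0.082, "yaw": 0, "gripper": -1},
    {"x": 0, "y": -0.003, "z": 0.082, "yaw": 0, "gripper": -1},
  ],
  grip_force=20,
)

```text
time_s: 3.98
position: [559.9, 19.2, 140.0]
tcp_rot: [0.968, -0.251, 0.0, 0.0]
contact_force: [0.3, 1.2, 0.3]
finger_gap: 34.0
finger_force: 0.0
```

```bash
python3 d.py
```

```text
[559.9  19.2 140. ] x-angle -29.04 gap 34.004711549895426 F [0.3 1.2 0.3] 0.0 t 3.975 [-0.07  0.52  1.62 -0.    1.01  2.01]
```

Still closing.

play_rows(
  increments=[
    {"x": 0, "y": 0, "z": 0, "yaw": 0, "gripper": -1},
    {"x": 0, "y": 0, "z": 0, "yaw": 0, "gripper": -1},
    {"x": 0, "y": 0, "z": 0, "yaw": 0, "gripper": -1},
    {"x": 0, "y": 0, "z": 0, "yaw": 0, "gripper": -1},
  ],
)

```text
time_s: 4.47
position: [559.9, 19.2, 139.9]
tcp_rot: [0.968, -0.251, -0.0, 0.0]
contact_force: [0.0, -0.6, -0.1]
finger_gap: 16.3
finger_force: 20.0
```

```bash
python3 d.py
```

```text
[559.9  19.2 139.9] x-angle -29.04 gap 16.33633271662613 F [ 0.  -0.6 -0.1] 19.995598196983337 t 4.475 [-0.07  0.52  1.62  0.    1.01  2.01]
```

play_rows(
  increments=[
    {"yaw": -0.07, "gripper": -1},
    {"yaw": -0.14, "gripper": -1},
    {"yaw": -0.21, "gripper": -1},
    {"yaw": -0.28, "gripper": -1},
    {"yaw": -0.34, "gripper": -1},
    {"yaw": -0.39, "gripper": -1},
    {"yaw": -0.43, "gripper": -1},
    {"yaw": -0.43, "gripper": -1},
    {"yaw": -0.43, "gripper": -1},
  ],
)

```text
$.increments[0]: bad value
```

```bash
python3 d.py; python3 - <<'E'
from h import *
print(manip.get_state()["ft_torque"])
o=np.zeros((400,790,3),np.uint8)
for i,(c,b) in enumerate({"top":(135,215,223,303),"scene":(180,260,205,283)}.items()):
    im=manip.grab_frame(c)[b[0]:b[1],b[2]:b[3]]; o[:,395*i:395*i+390]=cv2.resize(im,(390,400),interpolation=cv2.INTER_CUBIC)
cv2.imwrite("pics/turn.png",o)
E
```

```text
[559.9  19.2 139.9] x-angle -29.04 gap 16.33633271662613 F [ 0.  -0.6 -0.1] 19.995598196983337 t 4.475 [-0.07  0.52  1.62  0.    1.01  2.01]
[ 0.0788128  -0.02787708 -0.0882717 ]
```

View pics/turn.png

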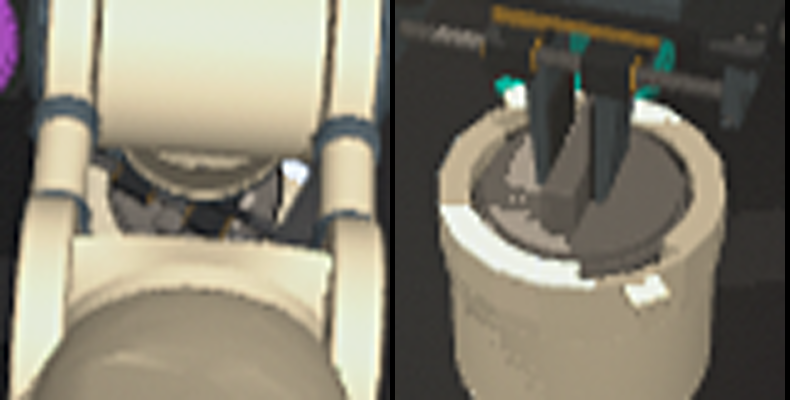

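The move was refused because every row needs all its fields, so nothing has turned yet. The picture shows the bar well gripped between the fingers (crop about (580,170)), with the ear at (645,290).

play_rows(
  increments=[
    {"x": 0, "y": 0, "z": 0, "yaw": -0.07, "gripper": -1},
    {"x": 0, "y": 0, "z": 0, "yaw": -0.14, "gripper": -1},
    {"x": 0, "y": 0, "z": 0, "yaw": -0.21, "gripper": -1},
    {"x": 0, "y": 0, "z": 0, "yaw": -0.28, "gripper": -1},
    {"x": 0, "y": 0, "z": 0, "yaw": -0.34, "gripper": -1},
    {"x": 0, "y": 0, "z": 0, "yaw": -0.39, "gripper": -1},
    {"x": 0, "y": 0, "z": 0, "yaw": -0.43, "gripper": -1},
    {"x": 0, "y": 0, "z": 0, "yaw": -0.43, "gripper": -1},
    {"x": 0, "y": 0, "z": 0, "yaw": -0.43, "gripper": -1},
  ],
)

```text
time_s: 5.7
position: [559.9, 19.2, 139.9]
tcp_rot: [0.997, 0.083, 0.0, 0.0]
contact_force: [-0.9, -0.0, -0.5]
finger_gap: 15.7
finger_force: 20.0
```

```bash
python3 d.py; python3 - <<'E'
from h import *
print(manip.get_state()["ft_torque"])
im=manip.grab_frame("scene")[180:260,205:283]; cv2.imwrite("pics/turn2.png",cv2.resize(im,(585,600),interpolation=cv2.INTER_CUBIC))
E
```

```text
[559.9  19.2 139.9] x-angle 9.58 gap 15.704938612268515 F [-0.9 -0.  -0.5] 19.996266067028046 t 5.7 [-0.07  0.52  1.62  0.    1.01  1.33]
[-0.04252166  0.00752254  0.00356456]
```

View pics/turn2.png

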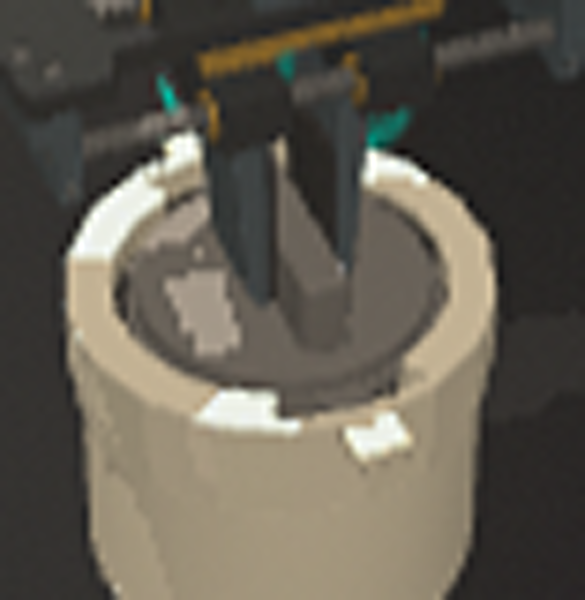

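The bar (end at (320,330)) now points at the slot (275–400, 390) and the ear (378,435). There is no torque from the stop. I'll start the lift slowly.

play_rows(
  increments=[
    {"x": 0, "y": 0, "z": -0.005, "yaw": 0, "gripper": -1},
    {"x": 0, "y": 0, "z": -0.012, "yaw": 0, "gripper": -1},
    {"x": 0, "y": 0, "z": -0.02, "yaw": 0, "gripper": -1},
    {"x": 0, "y": 0, "z": -0.03, "yaw": 0, "gripper": -1},
    {"x": 0, "y": 0, "z": -0.03, "yaw": 0, "gripper": -1},
  ],
)

```text
time_s: 6.38
position: [560.2, 19.2, 155.4]
tcp_rot: [0.996, 0.084, 0.0, 0.0]
contact_force: [0.3, 0.5, -2.1]
finger_gap: 16.1
finger_force: 20.0
```

```bash
python3 d.py
```

```text
[560.2  19.2 155.4] x-angle 9.66 gap 16.118055603104736 F [ 0.3  0.5 -2.1] 19.99528080224991 t 6.375 [-0.07  0.5   1.6  -0.    1.04  1.33]
```

play_rows(
  increments=[
    {"x": 0, "y": 0, "z": -0.04, "yaw": 0, "gripper": -1},
    {"x": 0, "y": 0, "z": -0.1, "yaw": 0, "gripper": -1},
    {"x": 0, "y": 0.02, "z": -0.15, "yaw": 0, "gripper": -1},
    {"x": -0.03, "y": 0.09, "z": -0.16, "yaw": 0, "gripper": -1},
    {"x": -0.07, "y": 0.18, "z": -0.16, "yaw": 0, "gripper": -1},
    {"x": -0.11, "y": 0.28, "z": -0.16, "yaw": 0, "gripper": -1},
    {"x": -0.15, "y": 0.38, "z": -0.16, "yaw": 0, "gripper": -1},
    {"x": -0.19, "y": 0.48, "z": -0.16, "yaw": 0, "gripper": -1},
    {"x": -0.23, "y": 0.56, "z": -0.16, "yaw": 0, "gripper": -1},
    {"x": -0.245, "y": 0.609, "z": -0.16, "yaw": 0, "gripper": -1},
  ],
)

```text
time_s: 7.62
position: [489.2, -303.6, 234.8]
tcp_rot: [0.997, 0.083, -0.0, -0.0]
contact_force: [0.5, 0.1, -1.4]
finger_gap: 15.7
finger_force: 20.0
```

```bash
python3 d.py 490 -301.5 60; python3 - <<'E'
from h import *
im=manip.grab_frame("scene")[100:310,20:300]; cv2.imwrite("pics/carry.png",cv2.resize(im,(800,600)))
E
```

```text
[ 489.2 -303.6  234.8] x-angle 9.56 gap 15.70941060895292 F [ 0.5  0.1 -1.4] 19.99562233686447 t 7.625 [-0.66  0.43  1.47 -0.    1.25  0.75]
tool units [ 0.0024 -0.0038  0.3495]
```

View pics/carry.png

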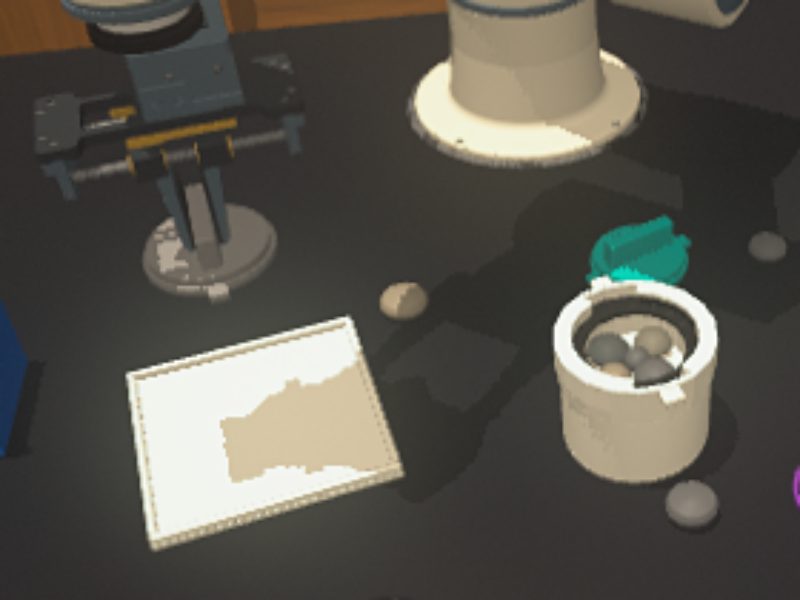

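The lid hangs level at (210,245), above the empty tray centred around (260,430). The tub is open. Lowering now.

play_rows(
  increments=[
    {"x": 0, "y": -0.002, "z": 0.05, "yaw": 0, "gripper": -1},
    {"x": 0, "y": -0.002, "z": 0.13, "yaw": 0, "gripper": -1},
    {"x": 0, "y": -0.002, "z": 0.21, "yaw": 0, "gripper": -1},
    {"x": 0, "y": -0.002, "z": 0.28, "yaw": 0, "gripper": -1},
    {"x": 0, "y": -0.002, "z": 0.33, "yaw": 0, "gripper": -1},
    {"x": 0, "y": -0.002, "z": 0.355, "yaw": 0, "gripper": -1},
    {"x": 0, "y": -0.002, "z": 0.365, "yaw": 0, "gripper": -1},
    {"x": 0, "y": -0.002, "z": 0.37, "yaw": 0, "gripper": -1},
    {"x": 0, "y": -0.002, "z": 0.372, "yaw": 0, "gripper": -1},
    {"x": 0, "y": -0.002, "z": 0.372, "yaw": 0, "gripper": -1},
  ],
)

```text
time_s: 8.93
position: [490.3, -300.7, 49.4]
tcp_rot: [0.996, 0.084, 0.0, 0.0]
contact_force: [1.1, 0.8, -2.4]
finger_gap: 16.0
finger_force: 20.0
```

```bash
python3 d.py 490 -301.5 46
```

```text
[ 490.3 -300.7   49.4] x-angle 9.66 gap 15.954404920192951 F [ 1.1  0.8 -2.4] 19.99526470899582 t 8.925 [-0.65  0.66  1.65  0.    0.83  0.75]
tool units [-0.0008  0.0014  0.0068]
```

play_rows(
  increments=[
    {"x": 0, "y": 0, "z": 0.002, "yaw": 0, "gripper": -1},
    {"x": 0, "y": 0, "z": 0.004, "yaw": 0, "gripper": -1},
    {"x": 0, "y": 0, "z": 0.006, "yaw": 0, "gripper": -1},
    {"x": 0, "y": 0, "z": 0.006, "yaw": 0, "gripper": -1},
  ],
)

```text
time_s: 9.43
position: [490.1, -300.6, 45.9]
tcp_rot: [0.996, 0.084, -0.0, 0.0]
contact_force: [-0.2, 0.2, -0.7]
finger_gap: 15.8
finger_force: 20.0
```

```bash
python3 d.py
```

```text
[ 490.1 -300.6   45.9] x-angle 9.66 gap 15.839409376860951 F [-0.2  0.2 -0.7] 19.996039867401123 t 9.425 [-0.65  0.67  1.65 -0.    0.82  0.75]
```

play_rows(
  increments=[
    {"x": 0, "y": 0, "z": 0.001, "yaw": 0, "gripper": -1},
    {"x": 0, "y": 0, "z": 0.002, "yaw": 0, "gripper": -1},
    {"x": 0, "y": 0, "z": 0.002, "yaw": 0, "gripper": -1},
  ],
)

```text
time_s: 9.8
position: [490.1, -300.6, 45.9]
tcp_rot: [0.996, 0.084, 0.0, 0.0]
contact_force: [-5.0, 2.2, 20.1]
finger_gap: 15.7
finger_force: 20.0
```

```bash
python3 d.py
```

```text
[ 490.1 -300.6   45.9] x-angle 9.66 gap 15.736024429206061 F [-5.   2.2 20.1] 19.998705089092255 t 9.8 [-0.65  0.67  1.65 -0.    0.82  0.75]
```

It has touched down (20 N). I'll ease back 1 mm, then release.

play_rows(
  increments=[
    {"x": 0, "y": 0, "z": -0.002, "yaw": 0, "gripper": -1},
    {"x": 0, "y": 0, "z": -0.002, "yaw": 0, "gripper": 0},
    {"x": 0, "y": 0, "z": -0.002, "yaw": 0, "gripper": 0},
    {"x": 0, "y": 0, "z": -0.002, "yaw": 0, "gripper": 0},
    {"x": 0, "y": 0, "z": -0.002, "yaw": 0, "gripper": 0},
    {"x": 0, "y": 0, "z": -0.02, "yaw": 0, "gripper": 0},
    {"x": 0, "y": 0, "z": -0.1, "yaw": 0, "gripper": 0},
    {"x": 0, "y": 0, "z": -0.2, "yaw": 0, "gripper": 0},
    {"x": 0, "y": 0, "z": -0.3, "yaw": 0, "gripper": 0},
    {"x": 0, "y": 0, "z": -0.3, "yaw": 0, "gripper": 0},
  ],
)

```text
time_s: 11.05
position: [491.6, -301.7, 199.4]
tcp_rot: [0.996, 0.084, 0.003, 0.002]
contact_force: [-0.8, -0.0, -0.9]
finger_gap: 45.6
finger_force: 0.0
```

```bash
python3 d.py; python3 - <<'E'
from h import *
im=manip.grab_frame("scene"); cv2.imwrite("pics/end.png",cv2.resize(im[140:310,40:400],(800,378)))
for m in manip.mark_of("scene","wide_tub_lid_grip")[:4]: print(m["point"],m["p"],onz("scene",m["point"],34))
E
```

```text
[ 491.6 -301.7  199.4] x-angle 9.66 gap 45.64760174743072 F [-0.8 -0.  -0.9] 0.0 t 11.05 [-0.65  0.46  1.52  0.    1.15  0.75]
[318.5, 264.0] 0.87 [673.00826543 177.35876619  34.        ]
[404.7, 228.9] 0.86 [608.40415256 433.73768946  34.        ]
[244.8, 181.8] 0.82 [332.28971052  73.22047197  34.        ]
[106.8, 237.7] 0.68 [ 481.80534924 -307.49832549   34.        ]
```

View pics/end.png

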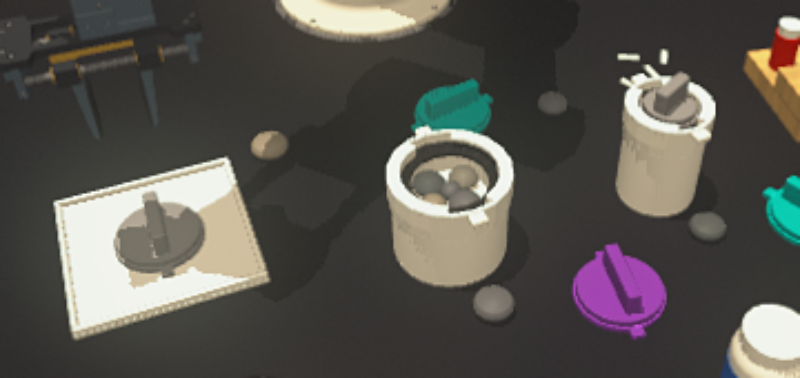

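The lid lies flat in the tray at (160,235), near its centre. The narrow tub's lid is still on at (672,100), and the gripper is clear.

```bash
python3 -c "
from plant import manip
print(manip.close_job())"
```

```text
the job is handed in; nothing more can be done
None
```

The wide tub's lid was turned to its slots, lifted off and laid flat and right way up near the centre of the tray; the narrow tub's lid was not touched, and I handed the job in at about 11 s (no verdict was shown).

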